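Stack a drying tier onto its base frame

TASK

Pick up the legged drying tier by its carrying bar and stack it on the larger of the two base frames, the one holding the red-brown bowl, so that each of its four corner posts stands fully home in one of the frame's four corner cups, over the bowl. Set it down gently without dropping it, do not knock the bowl over or push it aside, and leave the tier standing level on its own.

Things in the scene. Friction and masses are not known exactly. Their poses are not given: they have to be found in the camera images.
- tier_grip (a point): Centre of the tier's dark carrying bar: 14 mm wide, 14 mm high, along the tier's x, an upright at each end, about 90 mm free to grip between them. It lies over the tier's middle, 140 mm above the posts' undersides, 48 mm above the deck's top. z up; half a turn about z is the same.
- tier: Loose wooden drying tier, about 0.4 kg, standing on the table: slatted deck 166 mm (x) by 126 mm (y), 80 to 92 mm up, on four 16 mm square corner posts centred 75 mm either side of the middle along x, 55 mm along y. Origin: middle of the tier, level with the posts' undersides. Axes as tier_grip.
- base_mid (a point): Middle of the larger base frame, 204 (x) by 164 mm (y), fixed, level with its cups' floors, 30 mm above the table. Open square corner cups, 44 mm inside, 5 mm walls, 22 mm deep, centred 75 mm either side along x, 55 mm along y. z up; half a turn is the same. Tier home: bar centre 140 mm above this, x axes parallel. The other frame (140 by 124 mm) does not fit.
- bowl_mid (a point): Centre (half-way up) of the red-brown lacquer bowl, 72 mm across, 40 mm high, loose and upright near the middle of the larger base frame, its foot 30 mm above the table. z up. The stacked tier's deck clears it by 40 mm.
Things that resemble listed ones, but are neither listed nor needed, are in the scene too. Leave any turquoise look-alike of the tier alone.

How it is judged:
At the end, for the whole second after the job is handed in: The tier is at rest, level within 3 degrees, middle within 21 mm of the larger base frame's middle, x axis within 12 degrees of the frame's either way round, posts' undersides within 6 mm of the cups' floors; the bowl is upright within 17 degrees and within 50 mm of the frame's middle (horizontal distance between tier and base_mid below 0.021 m and angle between the x axis of tier and the x axis of base_mid, either way round below 0.21 rad and z of tier in the frame of base_mid between -0.006 and 0.006 m and angle between tier's own z axis and vertical below 0.06 rad and linear speed of tier below 0.02 m/s and angle between bowl_mid's own z axis and vertical below 0.3 rad and horizontal distance between bowl_mid and base_mid below 0.05 m); the robot touches nothing.
It fails at once if the bowl is shifted more than 30 mm or tipped more than 20 degrees (distance of bowl_mid from where it was at the start of the episode above 0.03 m or angle between bowl_mid's own z axis and vertical above 0.35 rad).
It fails at once if the tier is dropped: over the larger base frame (middles within 60 mm), with its posts' undersides more than 30 mm above the cups' floors, and not touched by the fingers (horizontal distance between tier and base_mid below 0.06 m and z of tier in the frame of base_mid above 0.03 m and contact force between the fingers and tier below 0.01 N).
It also fails if it takes over 42 s, if anything falls off the work surface, if the arm or the gripper's body presses on something with over 40 N, if the wrist force passes 120 N, or if a joint passes its speed limit or range.

ROBOT

A 7-joint arm with a two-finger parallel gripper is mounted at the origin on the work surface. World frame = base frame: x ahead of the robot, y to its left, z up, the work surface at z = 0. Lengths are in m, angles in rad, forces in N, time in s.
With the tool pointing down it reaches from about 0.425 to 0.925 m from the base axis. Payload 6.8 kg.
Tool frame: the origin (TCP) lies midway between the tips of the shut fingers; the grasp point (between the pads) lies 19 mm behind it; z points along the fingers, y is the line along which they close (so a half turn about z gives the same grasp; the last joint's range is limited). The gripper opens to 85 mm and grips with 20 to 120 N. Pads are 22 mm wide; open, the fingers measure 114 mm over their backs; the gripper's body (76 mm by 85 mm) begins 54 mm behind the grasp point. The pads swing forward as they close: fully open they stand 13 mm farther back than shut.
Start: joints at [-1.385, 0.477, 0.022, 1.555, -0.011, 1.109, -0.083], TCP at [0.195, 0.646, 0.201] pointing down, gripper open.
Joint ranges: [-2.96, 2.96], [-0.34, 2.1], [-1.41, 1.46], [0.24, 2.44], [-1.37, 4.51], [0.17, 1.92], [-2.96, 2.96]. Speed limits (rad/s): [2.39, 2.39, 3.14, 3.14, 3.14, 3.14, 3.14].

INTERFACE

Orientations are given as a rotation vector (axis times angle).
In Python, from bench import r gives the robot as it stands. The module is installed in compiled form; this text tells all that it offers.
- The arm moves only by the tool apply_moves, never from a script. Its argument "rows" is a list of rows, each a list of 6 numbers: the shift along the tool's x, y, z scaled (see below), then the turn, a rotation vector about the tool's x, y, z scaled (see below). A call has 1 to 5 rows; each row is the pose to reach, as a shift and turn from the pose commanded when the call began, along the tool's axes at that moment; what a row does not reach only later rows make up. The controller multiplies each number of a shift by 0.25 m and each number of a turn by 90 degrees. A row lasts 1/8 s, in which the tool goes at most 62.5 mm and 10.7 degrees, less where a joint would pass 70% of its speed; a pose out of reach is approached as far as the arm can. A call with a number of a shift or a turn outside -1 to 1 is refused whole. A call with a gripper value outside its range is refused whole. "claw" is the opening, from 0 (shut) to 1 (fully open), set as the call begins (left out, the last holds). The fingers move at their own pace and stop on an object; "newtons" is the grip in N (left out, the last holds). Time passes only in rows, so rows that repeat a pose let the fingers close. It gives the time, the measured TCP pose, the force, the opening and the grip force at its end, in the units of the state.
- r.get_obs(): the state, without advancing time (a new reading comes with each control period).
- r.grab_frame(name): name is "scene" or "top"; returns a dict with "pixels" (480x640x3 uint8, red, green, blue), "intrinsics" (3x3 intrinsics, pixels), "eye" and "attitude" of the camera in the world. Camera axes: x right, y up, looking along -z (the intrinsics and any distortion apply to the point x, -y, -z); pixel columns grow to the right and rows downward; lengths in m; the calibration is good to about 2 mm. A picture is of the moment at which its call begins. There is no depth.
- r.hand_in(): hands the job in; it is judged then, once.
Trained networks look in a picture, given as the dict that the camera call returned (one of the last four; its "shot" number tells which), for a name from the list of things; names that differ only in an ending like _2 or _b are one class to them, and where a whole thing is asked for, a point or a joint stands for the part that bears it (a point fixed in the world has none). Each returns a list of dicts, best first, with "conf" (0 to 1); they miss things now and then, are a little off and sometimes report something else, mostly with a low value. They report only what shows in the picture. A call takes as long as a camera call. They do not tell look-alikes from the thing itself.
- r.search_frame(picture, thing): "rect" ([left, top, width, height] in pixels, round what is visible of it).
- r.outline_of(picture, thing): "pixels" (480x640 bool, what is visible of it) and "rect" ([left, top, width, height] in pixels, round what is visible of it).
- r.landmark_of(picture, thing): "point" ([column, row] in pixels: a listed point, or the origin of a listed thing).
The state is a dict: "clock": time; "joints": joint angles; "qvel": joint speeds; "tau": joint torques, N m; "tcp_pos": TCP position; "orientation": TCP orientation; "contact_force": force on the tool from outside, world axes, zero at the start; "moment": the same for the moment, N m; "grip_width": finger opening in m; "gripper_force": force on a finger pad.
Only numpy, scipy, OpenCV 4.12 (cv2) and the standard library are available. Lean on these libraries where they do the work, as an engineer would, in place of code of your own. Each camera call takes 0.05 s, during which the arm holds its last target. There are 200 camera calls.

## Working session

There is one attempt and no reset: what is moved stays moved. The work goes in short steps, Python scripts to look and compute and a tool call to move; the robot and the scene stay as the last step left them, time stands still between calls to the robot, and variables do not carry over. Pictures are saved under pics/ and viewed, at most 10 in all, crops included, and the job is handed in when it is done.

Besides the shell and the picture viewer there is one more tool, called after ">>>" as name(argument=value, ...), one argument or row to a line, values as JSON. apply_moves: Moves the arm, as the interface text tells. Its arguments: {"type":"object","properties":{"rows":{"type":"array","items":{"type":"array","items":{"type":"number"}}},"claw":{"type":"number"},"newtons":{"type":"number"}},"required":["rows"]}

```bash
mkdir -p pics; cat > h.py <<'E'
import numpy as np,cv2
from bench import r
from scipy.spatial.transform import Rotation as R
def rot(a):
    a=np.array(a,float)
    if a.shape==(3,3): return a
    return R.from_rotvec(a).as_matrix() if a.size==3 else R.from_quat(a).as_matrix()
def ray(p,uv):
    K=np.array(p["intrinsics"]);u,v=uv
    d=np.array([(u-K[0,2])/K[0,0],-(v-K[1,2])/K[1,1],-1.])
    return np.array(p["eye"]),rot(p["attitude"])@d
def atz(p,uv,z):
    e,d=ray(p,uv);return e+d*(z-e[2])/d[2]
def proj(p,X):
    K=np.array(p["intrinsics"]);c=rot(p["attitude"]).T@(np.array(X)-np.array(p["eye"]))
    return [K[0,2]+K[0,0]*c[0]/-c[2],K[1,2]-K[1,1]*c[1]/-c[2]]
def save(p,n): cv2.imwrite("pics/"+n+".png",p["pixels"][:,:,::-1])
E
python3 - <<'E'
from h import *
Z=dict(tier_grip=.14,tier=0,base_mid=.03,bowl_mid=.05)
for c in("scene","top"):
    p=r.grab_frame(c);save(p,c+"0")
    print(c,{k:v for k,v in p.items() if k!="pixels"})
    for t in Z:
        for d in r.landmark_of(p,t): print(t,d["conf"],d["point"],atz(p,d["point"],Z[t]).round(3))
print(r.get_obs())
E
```

```text
scene {'intrinsics': array([[526.55373678,   0.        , 319.91660019],
       [  0.        , 526.55373678, 239.19739863],
       [  0.        ,   0.        ,   1.        ]]), 'eye': array([0.79123106, 0.59702866, 0.76574129]), 'attitude': array([0.26746425, 1.13803666, 2.43952066]), 'shot': 1}
tier_grip 0.65 [290.0, 137.5] [ 0.342 -0.435  0.14 ]
tier_grip 0.55 [288.6, 280.3] [0.55  0.006 0.14 ]
tier 0.94 [292.4, 341.4] [ 0.556  0.022 -0.   ]
tier 0.69 [298.8, 182.8] [ 0.322 -0.44   0.   ]
base_mid 0.9 [403.6, 448.6] [0.505 0.301 0.03 ]
bowl_mid 0.62 [410.1, 445.0] [0.502 0.309 0.05 ]
top {'intrinsics': array([[601.65115422,   0.        , 316.50797963],
       [  0.        , 601.65115422, 251.04768682],
       [  0.        ,   0.        ,   1.        ]]), 'eye': array([ 0.3614688 , -0.05474952,  1.5604152 ]), 'attitude': array([ 0.03316946, -0.05119232, -1.57371641]), 'shot': 2}
tier_grip 0.89 [468.9, 292.1] [ 0.34  -0.431  0.14 ]
tier_grip 0.58 [281.5, 203.9] [0.55  0.011 0.14 ]
tier 0.8 [282.5, 211.6] [0.548 0.015 0.   ]
tier 0.79 [457.0, 293.1] [ 0.335 -0.437  0.   ]
base_mid 0.65 [168.9, 226.9] [0.506 0.303 0.03 ]
bowl_mid 0.74 [166.4, 225.4] [0.508 0.305 0.05 ]
{'clock': 0.5, 'joints': array([-1.38509959,  0.47703269,  0.0224201 ,  1.55542167, -0.01149366,
        1.10932359, -0.08312365]), 'qvel': array([ 5.76794832e-04, -9.05208519e-05, -1.56234802e-03,  1.54933280e-04,
       -8.90385342e-04,  4.73603202e-04,  4.99410234e-04]), 'tau': array([-1.55618873e-03, -5.95809209e+01,  1.60443373e+00, -2.81292164e+01,
        1.24589552e-02,  2.55315892e-03, -1.18415579e-05]), 'tcp_pos': array([0.19547991, 0.64606895, 0.20107719]), 'orientation': array([-4.59929908e-01, -3.10774210e+00,  8.87069576e-05]), 'contact_force': array([ 0.06840401, -0.11062456,  0.28352122]), 'moment': array([ 0.00848153,  0.02360131, -0.01692566]), 'gripper_force': 0.0, 'grip_width': 0.08537098109969729}
```

View pics/scene0.png

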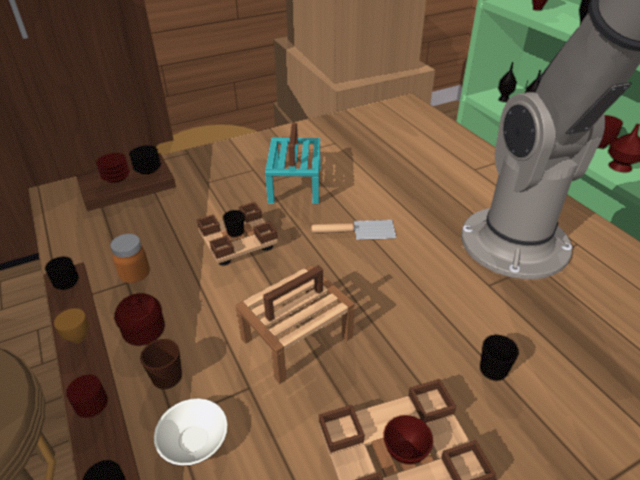

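View pics/top0.png

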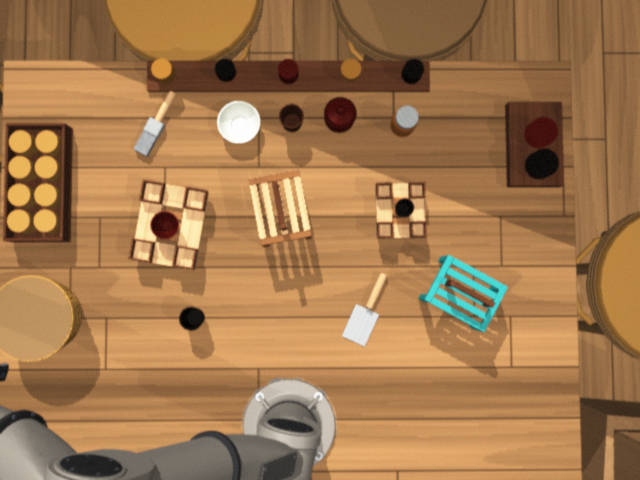

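The wooden tier is at top (281,205) and the large frame with the bowl is at top (169,227). The turquoise tier at (466,293) is the look-alike. I'll measure the angles on a rectified zoom.

```bash
python3 - <<'E'
from h import *
p=r.grab_frame("top")
for t in("tier","base_mid"):
    for d in r.outline_of(p,t):
        c,_=cv2.findContours(d["pixels"].astype(np.uint8),0,2); c=max(c,key=cv2.contourArea)
        print(t,d["conf"],d["rect"],cv2.minAreaRect(c))
        z=.085 if t=="tier" else .052
        P=np.array([atz(p,q[0],z)[:2] for q in c],np.float32)
        (m,s,a)=cv2.minAreaRect(P*1000);print(m,s,a)
im=p["pixels"][170:280,120:320,::-1]
cv2.imwrite("pics/crop.png",cv2.resize(im,None,fx=4,fy=4,interpolation=2))
E
```

```text
tier 0.95 [249.5, 173.0, 59.7, 72.7] ((279.62579345703125, 208.70716857910156), (68.36920166015625, 51.75567626953125), 78.95906829833984)
(545.7301635742188, 18.571853637695312) (169.43435668945312, 127.19947814941406) 10.857675552368164
tier 0.59 [416.7, 255.5, 92.4, 77.4] ((462.8738708496094, 292.662841796875), (75.04322814941406, 54.521484375), 28.300758361816406)
(337.5849609375, -430.46990966796875) (184.18267822265625, 134.27236938476562) 61.475807189941406
base_mid 0.92 [129.1, 180.3, 79.9, 90.9] ((168.2834930419922, 224.75576782226562), (67.9627685546875, 81.11356353759766), 9.7824068069458)
(510.2510070800781, 299.3116455078125) (170.1254119873047, 202.8379669189453) 80.63059997558594
```

View pics/crop.png

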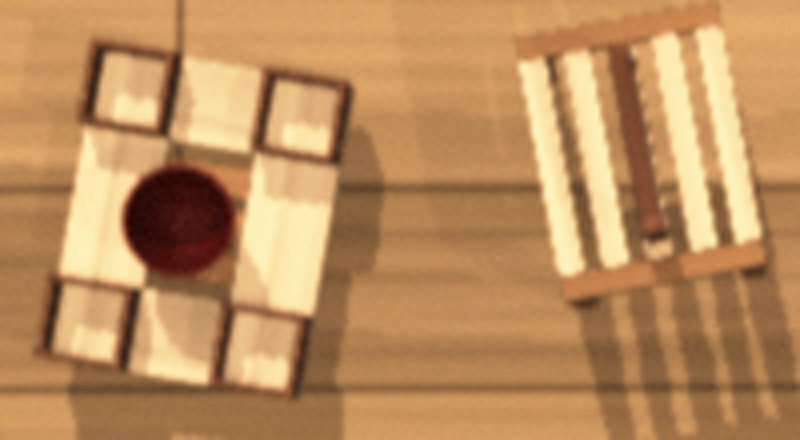

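The crop shows the frame's corners at about (93,40), (350,80), (297,395) and (38,352). The deck's corners are at (517,40), (718,3), (765,262) and (567,298), and the bar runs from (620,45) to (655,235).

```bash
python3 - <<'E'
from h import *
p=r.grab_frame("top")
def f(c,z,n):
    P=np.array([atz(p,(x/4+120-.4,y/4+170-.4),z)[:2] for x,y in c]);m=P.mean(0)
    print(n,m.round(4),[ (np.linalg.norm(P[i]-P[i-1]).round(3),np.degrees(np.arctan2(*(P[i]-P[i-1])[::-1])).round(1)) for i in range(len(P))])
f([(93,40),(350,80),(297,395),(38,352)],.052,"base")
f([(517,40),(718,3),(765,262),(567,298)],.092,"deck")
f([(620,45),(655,235)],.147,"bar")
o=r.get_obs();T=rot(o["orientation"]);print(T.round(3))
E
```

```text
base [0.5125 0.2997] [(np.float64(0.199), np.float64(-9.2)), (np.float64(0.164), np.float64(-99.0)), (np.float64(0.201), np.float64(170.9)), (np.float64(0.164), np.float64(80.4))]
deck [0.5483 0.0173] [(np.float64(0.162), np.float64(11.0)), (np.float64(0.126), np.float64(-79.6)), (np.float64(0.162), np.float64(-169.9)), (np.float64(0.123), np.float64(100.2))]
bar [0.5476 0.0171] [(np.float64(0.115), np.float64(10.4)), (np.float64(0.115), np.float64(-169.6))]
[[-0.957  0.29   0.   ]
 [ 0.29   0.957  0.   ]
 [ 0.     0.    -1.   ]]
```

>>> apply_moves(
  rows=[
    [-0.14,-0.134,0,0,0,0],
    [-0.28,-0.267,0,0,0,0],
    [-0.42,-0.4,0,0,0,0],
    [-0.55,-0.534,0,0,0,0],
    [-0.69,-0.668,0,0,0,0],
  ],
  claw=1,
)

```text
clock: 1.32
tcp_pos: [0.3128, 0.435, 0.2014]
orientation: [0.46, 3.108, 0.001]
contact_force: [1.3, 0.7, -0.4]
grip_width: 0.0854
gripper_force: 0.0
```

>>> apply_moves(
  rows=[
    [-0.14,-0.134,0,0,0,0],
    [-0.28,-0.267,0,0,0,0],
    [-0.42,-0.4,0,0,0,0],
    [-0.55,-0.534,0,0,0,0],
    [-0.69,-0.668,0,0,0,0],
  ],
)

```text
clock: 1.95
tcp_pos: [0.4296, 0.2253, 0.2015]
orientation: [0.459, 3.107, 0.001]
contact_force: [1.0, 0.3, -0.6]
grip_width: 0.0857
gripper_force: 0.0
```

>>> apply_moves(
  rows=[
    [-0.14,-0.134,0,0,0,-0.06],
    [-0.28,-0.267,0,0,0,-0.12],
    [-0.42,-0.4,0,0,0,-0.18],
    [-0.56,-0.534,0,0,0,-0.24],
    [-0.7,-0.668,0,0,0,-0.304],
  ],
)

```text
clock: 2.58
tcp_pos: [0.5489, 0.0147, 0.2014]
orientation: [-0.294, 3.127, 0.0]
contact_force: [1.0, 0.6, 0.0]
grip_width: 0.0855
gripper_force: 0.0
```

>>> apply_moves(
  rows=[
    [0,0,0,0,0,0],
    [0,0,0,0,0,0],
  ],
)

```text
clock: 2.82
tcp_pos: [0.5478, 0.0165, 0.201]
orientation: [0.287, -3.128, -0.001]
contact_force: [1.0, -0.1, -0.4]
grip_width: 0.0852
gripper_force: 0.0
```

```bash
python3 - <<'E'
from h import *
o=r.get_obs();T=rot(o["orientation"]);print(o["clock"],o["tcp_pos"],T.round(3),np.degrees(np.arctan2(T[1,1],T[0,1])))
p=r.grab_frame("scene")
cv2.imwrite("pics/a.png",cv2.resize(p["pixels"][200:400,180:400,::-1],None,fx=2.7,fy=2.7))
print(T.T@(np.array([.548,.016,.121])-o["tcp_pos"])/.25)
print(proj(p,o["tcp_pos"]))
for d in r.landmark_of(p,"tier_grip"): print(d["conf"],d["point"],atz(p,d["point"],.14).round(3))
E
```

```text
2.825 [0.54782343 0.0165008  0.20098357] [[-0.983 -0.182 -0.   ]
 [-0.182  0.983  0.   ]
 [ 0.     0.001 -1.   ]] 100.48915014753399
[-0.00043625 -0.00227516  0.31993294]
[np.float64(290.6989175738252), np.float64(256.84731873334437)]
0.63 [293.3, 285.0] [0.547 0.02  0.14 ]
```

View pics/a.png

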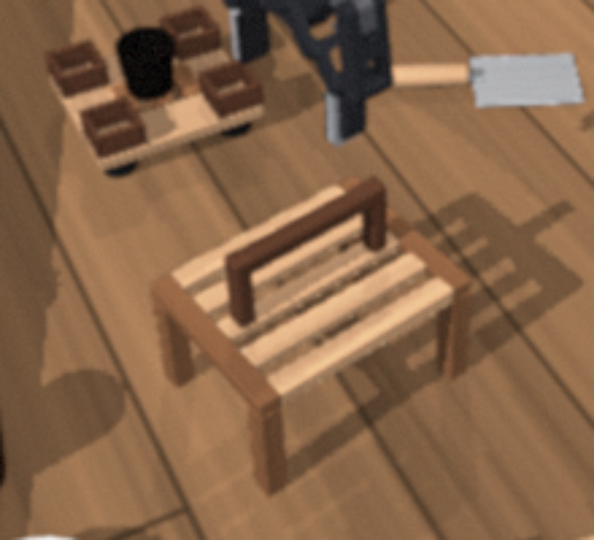

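The open fingers straddle the bar, which lies about midway between them, so I'll go down and grip.

>>> apply_moves(
  rows=[
    [0,0,0.1,0,0,0],
    [0,0,0.2,0,0,0],
    [0,0,0.27,0,0,0],
    [0,0,0.32,0,0,0],
    [0,0,0.32,0,0,0],
  ],
)

```text
clock: 3.55
tcp_pos: [0.5476, 0.0163, 0.1204]
orientation: [0.289, -3.127, 0.0]
contact_force: [0.6, -1.0, 0.6]
grip_width: 0.0856
gripper_force: 0.0
```

>>> apply_moves(
  rows=[
    [0,0,0,0,0,0],
    [0,0,0,0,0,0],
    [0,0,0,0,0,0],
    [0,0,0,0,0,0],
    [0,0,0,0,0,0],
  ],
  claw=0,
  newtons=60,
)

```text
clock: 4.18
tcp_pos: [0.5481, 0.016, 0.1212]
orientation: [-0.288, 3.128, 0.0]
contact_force: [-0.0, -0.0, -0.1]
grip_width: -0.0
gripper_force: 0.0
```

>>> apply_moves(
  rows=[
    [0,0,0,0,0,0],
    [0,0,0,0,0,0],
    [0,0,0,0,0,0],
  ],
)

```text
clock: 4.55
tcp_pos: [0.5481, 0.016, 0.1211]
orientation: [0.288, -3.128, -0.0]
contact_force: [0.0, -0.2, -0.6]
grip_width: -0.0003
gripper_force: 0.0
```

```bash
python3 - <<'E'
from h import *
p=r.grab_frame("scene")
cv2.imwrite("pics/b.png",cv2.resize(p["pixels"][180:400,180:400,::-1],None,fx=2.7,fy=2.7))
print(r.get_obs()["tcp_pos"],proj(p,r.get_obs()["tcp_pos"]))
p=r.grab_frame("top");save(p,"bt")
for d in r.landmark_of(p,"tier_grip"): print(d["conf"],d["point"],atz(p,d["point"],.14).round(3))
E
```

```text
[0.54809486 0.01597987 0.12107662] [np.float64(292.47266602737864), np.float64(291.6393130203304)]
0.64 [468.7, 293.1] [ 0.337 -0.43   0.14 ]
```

View pics/b.png

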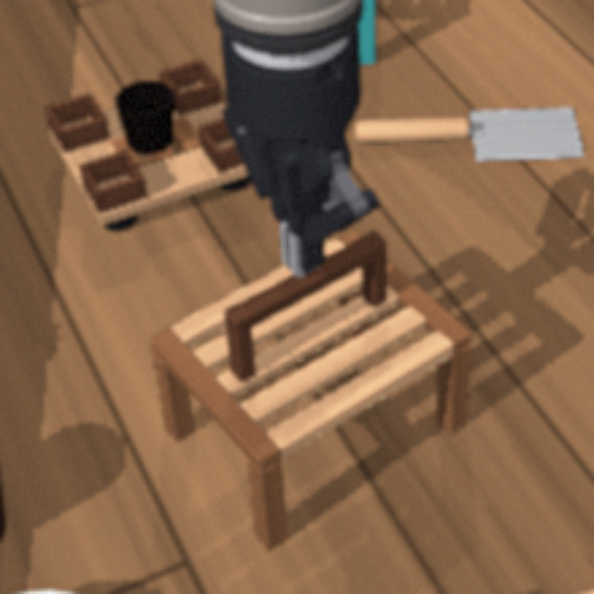

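```bash
python3 - <<'E'
from h import *
p=r.grab_frame("scene");a=p["pixels"][225:315,240:345,::-1]
q=r.grab_frame("top");b=q["pixels"][160:260,230:340,::-1]
o=r.get_obs();t=o["tcp_pos"];T=rot(o["orientation"])
A=cv2.resize(a,(455,390),interpolation=2);B=cv2.resize(b,(340,390)[:1]+(309,),interpolation=2);B=cv2.copyMakeBorder(B,0,81,0,0,0)
cv2.imwrite("pics/c.png",np.hstack([A,B]))
print(proj(p,t),proj(q,t))
# initial closed/open expectations at pose a
for s in(-.0425,.0425): print(proj(p,np.array([.5478,.0165,.201])+s*T[:,1]+[0,0,.013]))
for y in(.016,.02):
  for s in(-.05,.05):print(y,proj(p,np.array([.548,y,.147])+s*T[:,0]))
E
```

```text
[np.float64(292.4865861588106), np.float64(291.62159428053724)] [np.float64(280.00795558437596), np.float64(205.77133867097507)]
[np.float64(275.2646715012799), np.float64(237.29988695762586)]
[np.float64(306.4049188367549), np.float64(265.0448335259138)]
0.016 [np.float64(266.857458027149), np.float64(294.20787771952683)]
0.016 [np.float64(315.62092198596815), np.float64(267.9759215639906)]
0.02 [np.float64(267.8250131375781), np.float64(295.78848957971843)]
0.02 [np.float64(316.6860690036659), np.float64(269.39511441041054)]
```

View pics/c.png

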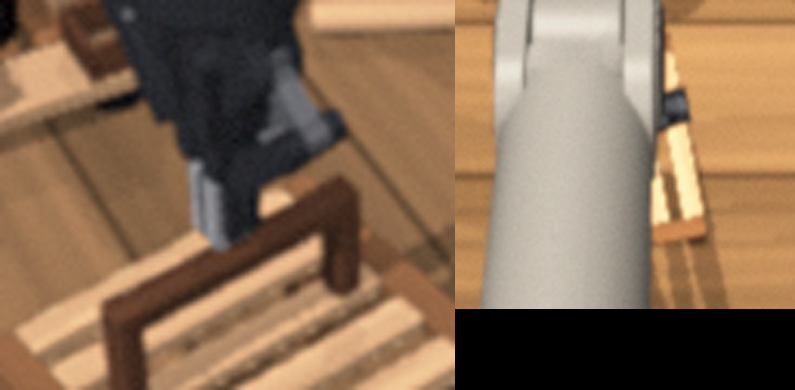

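The closed fingertips sit at about (291,282) in the scene image, against a predicted (292,292). They overlap the bar's top edge, so the fingers closed just above the bar and the real tip is about 25 mm higher than reported. The tier hasn't moved. I'll reopen, go 25 mm lower and close again.

>>> apply_moves(
  rows=[
    [0,0,0,0,0,0],
    [0,0,0,0,0,0],
    [0,0,0,0,0,0],
    [0,0,0,0,0,0],
    [0,0,0,0,0,0],
  ],
  claw=1,
)

```text
clock: 5.42
tcp_pos: [0.5481, 0.0159, 0.1211]
orientation: [-0.288, 3.128, 0.0]
contact_force: [0.3, 0.3, -0.1]
grip_width: 0.0854
gripper_force: 0.0
```

>>> apply_moves(
  rows=[
    [0,0,0.025,0,0,0],
    [0,0,0.05,0,0,0],
    [0,0,0.075,0,0,0],
    [0,0,0.1,0,0,0],
    [0,0,0.1,0,0,0],
  ],
)

```text
clock: 6.05
tcp_pos: [0.5476, 0.0159, 0.0954]
orientation: [0.288, -3.127, 0.0]
contact_force: [-0.0, 0.1, 0.0]
grip_width: 0.0849
gripper_force: 0.0
```

```bash
python3 - <<'E'
from h import *
p=r.grab_frame("scene");a=p["pixels"][205:325,230:350,::-1]
cv2.imwrite("pics/d.png",cv2.resize(a,(590,590),interpolation=2))
o=r.get_obs();t=o["tcp_pos"];T=rot(o["orientation"]);print(t)
for s in(-.0425,.0425): print(proj(p,t+s*T[:,1]+[0,0,.013]))
E
```

```text
[0.54792146 0.01590405 0.09578231]
[np.float64(278.7892812668104), np.float64(282.86578026390595)]
[np.float64(307.72011154915714), np.float64(311.1360938965725)]
```

View pics/d.png

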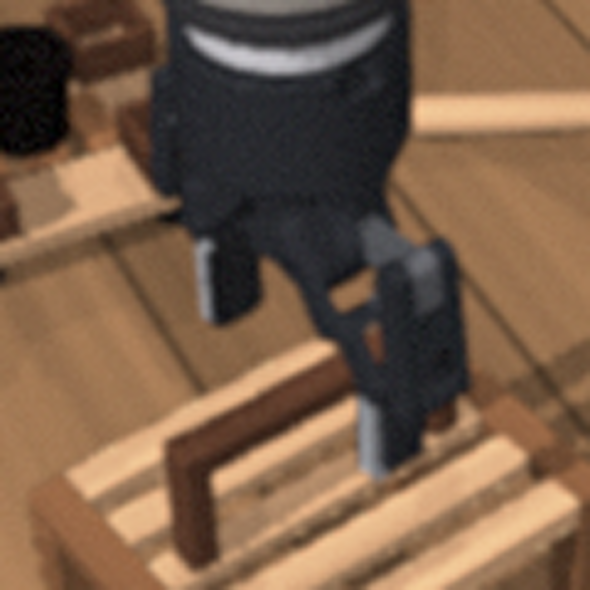

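Both tips are about 11 px (roughly 25 mm) higher than predicted: near tip (310,301), far tip (276,270). The near finger is now beside the bar. I'll go 5 mm lower and close.

>>> apply_moves(
  rows=[
    [0,0,0.02,0,0,0],
    [0,0,0.02,0,0,0],
  ],
)

```text
clock: 6.35
tcp_pos: [0.5479, 0.016, 0.0908]
orientation: [0.288, -3.128, 0.0]
contact_force: [0.5, -0.1, -0.6]
grip_width: 0.0852
gripper_force: 0.0
```

>>> apply_moves(
  rows=[
    [0,0,0,0,0,0],
    [0,0,0,0,0,0],
    [0,0,0,0,0,0],
    [0,0,0,0,0,0],
    [0,0,0,0,0,0],
  ],
  claw=0,
  newtons=60,
)

```text
clock: 6.98
tcp_pos: [0.5479, 0.0165, 0.091]
orientation: [0.289, -3.128, -0.001]
contact_force: [-0.7, 2.3, 0.1]
grip_width: 0.0127
gripper_force: 59.2
```

>>> apply_moves(
  rows=[
    [0,0,0,0,0,0],
    [0,0,0,0,0,0],
  ],
)

```text
clock: 7.22
tcp_pos: [0.548, 0.0163, 0.091]
orientation: [0.289, -3.128, -0.001]
contact_force: [-0.9, 2.3, -0.1]
grip_width: 0.0129
gripper_force: 59.2
```

>>> apply_moves(
  rows=[
    [0,0,-0.05,0,0,0],
    [0,0,-0.15,0,0,0],
    [0,0,-0.26,0,0,0],
    [0,0,-0.38,0,0,0],
    [0,0,-0.48,0,0,0],
  ],
)

```text
clock: 7.85
tcp_pos: [0.5478, 0.015, 0.2125]
orientation: [-0.286, 3.128, -0.001]
contact_force: [1.0, 0.1, -5.0]
grip_width: 0.0127
gripper_force: 58.8
```

>>> apply_moves(
  rows=[
    [0,0,0,0,0,0],
    [0,0,0,0,0,0],
  ],
)

```text
clock: 8.1
tcp_pos: [0.5471, 0.0156, 0.21]
orientation: [0.287, -3.127, 0.0]
contact_force: [0.3, 0.0, -4.1]
grip_width: 0.0126
gripper_force: 58.8
```

```bash
python3 - <<'E'
from h import *
o=r.get_obs();t=o["tcp_pos"];T=rot(o["orientation"]);print(o["clock"],t,o["grip_width"],o["gripper_force"],o["contact_force"],o["moment"])
print(T.T@(np.array([.510,.301,t[2]])-t)/.25)
p=r.grab_frame("scene")
for n,z in(("tier_grip",.26),("tier",.12)):
  for d in r.landmark_of(p,n): print(n,d["conf"],d["point"],atz(p,d["point"],z).round(3))
E
```

```text
8.1 [0.54713007 0.01557622 0.21003598] 0.01264964160040039 58.83598208427429 [ 0.34083062  0.04042116 -4.05356715] [ 0.01822017  0.06622655 -0.02462811]
[-6.21578295e-02  1.14963573e+00 -2.84220293e-04]
tier 0.89 [294.4, 293.1] [0.546 0.02  0.12 ]
```

>>> apply_moves(
  rows=[
    [-0.005,0.07,0,0,0,0],
    [-0.01,0.19,0,0,0,0],
    [-0.02,0.32,0,0,0,0],
    [-0.025,0.45,0,0,0,0],
    [-0.03,0.58,0,0,0,0],
  ],
)

```text
clock: 8.88
tcp_pos: [0.5281, 0.1624, 0.2107]
orientation: [0.29, -3.127, -0.001]
contact_force: [0.7, -0.3, -4.6]
grip_width: 0.0131
gripper_force: 58.8
```

>>> apply_moves(
  rows=[
    [-0.005,0.13,0,0,0,0.04],
    [-0.01,0.26,0,0,0,0.09],
    [-0.02,0.38,0,0,0,0.14],
    [-0.025,0.49,0,0,0,0.19],
    [-0.03,0.57,0,0,0,0.22],
  ],
)

```text
clock: 9.5
tcp_pos: [0.5087, 0.3045, 0.2105]
orientation: [-0.252, -3.13, -0.0]
contact_force: [1.1, -0.3, -5.1]
grip_width: 0.0132
gripper_force: 58.8
```

>>> apply_moves(
  rows=[
    [0,0,0,0,0,0],
    [0,0,0,0,0,0],
    [0,0,0,0,0,0],
  ],
)

```text
clock: 9.88
tcp_pos: [0.5105, 0.3003, 0.211]
orientation: [-0.256, -3.131, 0.001]
contact_force: [0.3, -0.3, -5.3]
grip_width: 0.0126
gripper_force: 58.8
```

```bash
python3 - <<'E'
from h import *
o=r.get_obs();t=o["tcp_pos"];T=rot(o["orientation"]);print(o["clock"],t,np.degrees(np.arctan2(T[1,1],T[0,1])))
p=r.grab_frame("scene");save(p,"e")
for n,z in(("tier",t[2]-.091),("bowl_mid",.05),("base_mid",.03)):
  for d in r.landmark_of(p,n): print(n,d["conf"],d["point"],atz(p,d["point"],z).round(3))
E
```

```text
9.875 [0.51052417 0.30028359 0.211001  ] 80.65965738658055
tier 0.8 [295.4, 180.3] [ 0.398 -0.29   0.12 ]
tier 0.76 [404.6, 419.3] [0.515 0.303 0.12 ]
bowl_mid 0.66 [408.8, 445.4] [0.504 0.309 0.05 ]
base_mid 0.6 [402.3, 449.6] [0.508 0.301 0.03 ]
```

View pics/e.png

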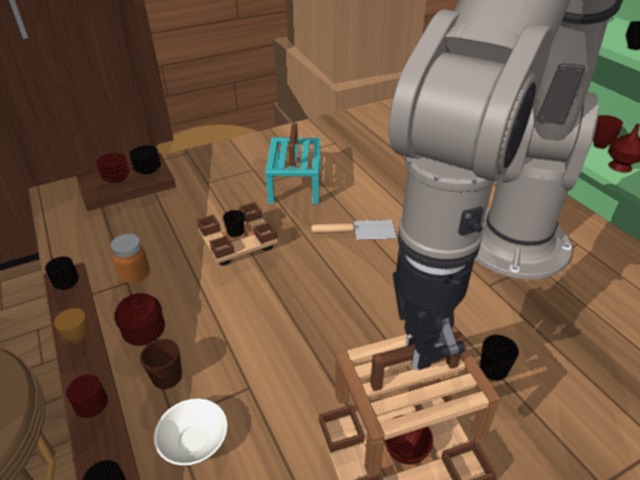

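The tier hangs above the frame, with its front-left post near the left cup at (345,428) and its deck spanning (340,352) to (497,400). I'll check its position with a model overlay.

```bash
cat >> h.py <<'E'
def overlay(p,x,y,z,yaw,bx=.510,by=.301,byaw=-9.3,s=3,crop=(300,310,500,480)):
    u0,v0,u1,v1=crop
    im=cv2.resize(p["pixels"][v0:v1,u0:u1,::-1],None,fx=s,fy=s,interpolation=2)
    def poly(pts,X,Y,a,zz,col):
        c,sn=np.cos(np.radians(a)),np.sin(np.radians(a))
        q=[proj(p,[X+c*i-sn*j,Y+sn*i+c*j,zz]) for i,j in pts]
        cv2.polylines(im,[np.int32([((u-u0+.5)*s,(v-v0+.5)*s) for u,v in q])],True,col,1)
    sq=lambda a,b,i=0,j=0:[(i+a,j+b),(i+a,j-b),(i-a,j-b),(i-a,j+b)]
    poly(sq(.083,.063),x,y,yaw,z+.092,(0,255,0))
    poly(sq(.05,.007),x,y,yaw,z+.147,(0,255,0))
    for i in(-.075,.075):
        for j in(-.055,.055):
            poly(sq(.008,.008,i,j),x,y,yaw,z,(255,255,0))
            poly(sq(.027,.027,i,j),bx,by,byaw,.052,(255,0,255))
    return im
E
python3 - <<'E'
from h import *
p=r.grab_frame("scene")
cv2.imwrite("pics/f.png",overlay(p,.512,.301,.12,-9.3))
E
```

```text
(no output)
```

View pics/f.png

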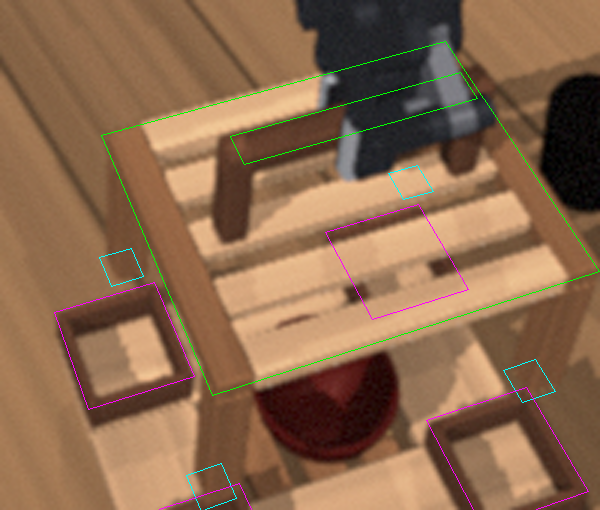

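The overlay fits the cups and the deck well. The height isn't certain, since the posts look slightly longer than predicted. I'll fit the tier's pose numerically to the network's mask.

```bash
cat > fit.py <<'E'
from h import *
from scipy.optimize import minimize
def boxes():
    B=[((-.083,-.063,.08),(.083,.063,.092)),((-.052,-.007,.133),(.052,.007,.147))]
    for i in(-.075,.075):
        for j in(-.055,.055): B.append(((i-.008,j-.008,0),(i+.008,j+.008,.085)))
    for i in(-.048,.048): B.append(((i-.006,-.007,.09),(i+.006,.007,.147)))
    return B
S=3
def sil(p,x,y,z,yaw):
    m=np.zeros((480*S,640*S),np.uint8);c,s=np.cos(yaw),np.sin(yaw)
    for a,b in boxes():
        P=[proj(p,[x+c*i-s*j,y+s*i+c*j,z+k]) for i in(a[0],b[0]) for j in(a[1],b[1]) for k in(a[2],b[2])]
        cv2.fillConvexPoly(m,cv2.convexHull(np.int32((np.array(P)+.5)*S)),1)
    return cv2.resize(m.astype(np.float32),(640,480),interpolation=3)
def fit(p,mask,x0,zs):
    # ignore arm-occluded places: only the dark grey gripper pixels
    out=[]
    for z in zs:
        f=lambda q:np.abs(sil(p,q[0],q[1],z,q[2])-mask).sum()
        o=minimize(f,x0,method="Nelder-Mead",options=dict(initial_simplex=[x0]+[list(np.array(x0)+d) for d in([.01,0,0],[0,.01,0],[0,0,.05])],xatol=3e-4,fatol=.3,maxfev=90))
        out.append((z,o.x.round(4),o.fun.round(1)))
    return out
E
python3 - <<'E'
from fit import *
p=r.grab_frame("scene")
d=max(r.outline_of(p,"tier"),key=lambda d:d["rect"][1])
print(d["conf"],d["rect"])
np.save("m.npy",d["pixels"])
for o in fit(p,d["pixels"].astype(np.float32),[.512,.301,-.16],[.10,.105,.11,.115,.12,.125]): print(o)
E
```

```text
0.69 [332.0, 331.9, 168.9, 147.6]
(0.1, array([ 0.4998,  0.291 , -0.1912]), np.float64(3798.7))
(0.105, array([ 0.5031,  0.2926, -0.172 ]), np.float64(3696.3))
(0.11, array([ 0.5045,  0.295 , -0.1685]), np.float64(3582.9))
(0.115, array([ 0.5068,  0.2975, -0.1678]), np.float64(3578.0))
(0.12, array([ 0.5089,  0.2993, -0.1647]), np.float64(3702.1))
(0.125, array([ 0.511 ,  0.3016, -0.1586]), np.float64(3902.3))
```

The fit puts the tier at about (0.507, 0.298) with yaw -9.6°, so it is within 5 mm of the frame and well inside the cups' clearance. I'll lower it.

>>> apply_moves(
  rows=[
    [0,0,0.05,0,0,0],
    [0,0,0.1,0,0,0],
    [0,0,0.16,0,0,0],
    [0,0,0.21,0,0,0],
    [0,0,0.24,0,0,0],
  ],
)

```text
clock: 10.85
tcp_pos: [0.5099, 0.3011, 0.1498]
orientation: [-0.254, -3.13, 0.002]
contact_force: [0.9, 1.0, -4.9]
grip_width: 0.013
gripper_force: 58.8
```

>>> apply_moves(
  rows=[
    [0,0,0,0,0,0],
    [0,0,0,0,0,0],
  ],
)

```text
clock: 11.1
tcp_pos: [0.5107, 0.3016, 0.1515]
orientation: [0.254, 3.131, 0.001]
contact_force: [-0.1, -0.6, -5.2]
grip_width: 0.0132
gripper_force: 58.8
```

```bash
python3 - <<'E'
from fit import *
o=r.get_obs();print(o["clock"],o["tcp_pos"],o["contact_force"])
p=r.grab_frame("scene")
d=max(r.outline_of(p,"tier"),key=lambda d:d["rect"][1])
print(d["conf"],d["rect"])
for f in fit(p,d["pixels"].astype(np.float32),[.508,.299,-.16],[.05,.055,.06]): print(f)
cv2.imwrite("pics/g.png",overlay(p,.508,.299,.058,-9.5))
E
```

```text
11.1 [0.51072238 0.30156335 0.15154261] [-0.06485857 -0.64963187 -5.15513094]
0.63 [335.5, 360.8, 153.1, 119.2]
(0.05, array([ 0.5053,  0.2963, -0.1698]), np.float64(3560.3))
(0.055, array([ 0.507 ,  0.2982, -0.1625]), np.float64(3625.8))
(0.06, array([ 0.509 ,  0.3   , -0.1645]), np.float64(3790.1))
```

View pics/g.png

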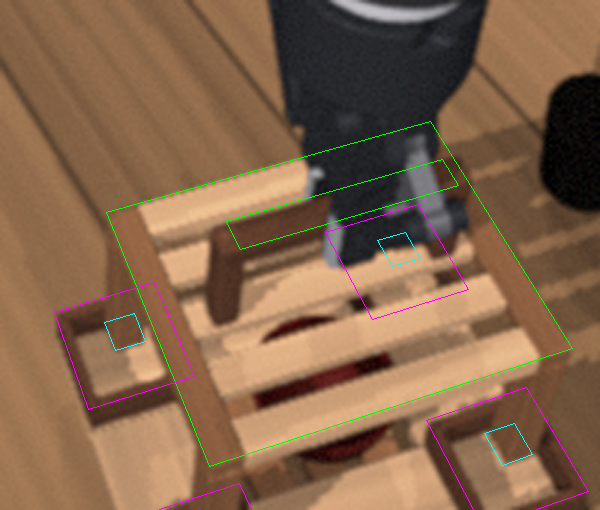

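The deck matches the overlay. What's unclear is where the left-back post ends relative to its cup, near crop (120,295). I've used all ten views, so I'll difference against the first pictures numerically.

```bash
python3 - <<'E'
from h import *
p=r.grab_frame("scene");a=cv2.imread("pics/scene0.png")[:,:,::-1]
D=np.abs(p["pixels"].astype(int)-a).sum(2)
def show(u0,u1,v0,v1):
    print(u0,v0)
    for v in range(v0,v1): print(v,"".join("#" if D[v,u]>90 else "+" if D[v,u]>40 else "." for u in range(u0,u1)))
show(315,385,385,480)
show(440,500,425,480)
for i in(-.075,.075):
  for j in(-.055,.055):
    c,s=np.cos(-.165),np.sin(-.165)
    X=[.508+c*i-s*j,.3+s*i+c*j];print(i,j,np.round(proj(p,X+[.058]),1),np.round(proj(p,X+[.14]),1))
q=r.grab_frame("top")
for d in r.outline_of(q,"tier"): print(d["conf"],d["rect"],d["pixels"].sum())
E
```

```text
315 385
385 .......................+.+++++++.+######################...+++########
386 ..........................+..+.+..###################+..+++++#+#######
387 ....................+++++.+.+.+++.+##############++++..+#+++++++######
388 .....................+++.+..+.+.+..+##########+#+.....+##+++++++######
389 ......................++++++....++..+..+##+##+.........###+++++++#####
390 ......................+++++.++..........+..........+##.+###+++++++##+#
391 .......................++++.+..................++#####++###+++++++####
392 .......................++++.+...............###########+####++++++####
393 .....................+..++++.+..........++####################+++#####
394 .....................++..+++..........+########################++#####
395 .....................++...++..........################+###############
396 .....................++...+#+.........################+###########++++
397 .....................++++..+++.........###############+###########++++
398 .....................+#+++.+#+.........###############.#########++.###
399 .....................###++..#++.......
[... 9153 characters left out ...]
.......
473 ............................................................
474 ............................................................
475 ............................................................
476 .+..........................................................
477 ............................................................
478 ............................................................
479 ............................................................
-0.075 -0.055 [432.8 393.1] [440.2 360.4]
-0.075 0.055 [469.5 458.2] [480.6 426.6]
0.075 -0.055 [341.5 420.7] [342.6 388.4]
0.075 0.055 [369.5 492.1] [373.  461.7]
0.79 [418.0, 256.0, 88.9, 80.7] 2982
0.68 [136.5, 182.1, 59.1, 81.8] 2221
```

```bash
python3 - <<'E'
from h import *
p=r.grab_frame("scene")["pixels"];a=cv2.imread("pics/scene0.png")[:,:,::-1]; f=cv2.imread("pics/e.png")[:,:,::-1]
for v in range(424,470,2): print(v,*[(tuple(map(int,p[v,u])),tuple(map(int,a[v,u])),tuple(map(int,f[v,u]))) for u in(466,472)])
print()
for v in range(390,430,2): print(v,*[(tuple(map(int,p[v,u])),tuple(map(int,a[v,u]))) for u in(339,344)])
E
```

```text
424 ((226, 177, 135), (111, 84, 58), (114, 86, 60)) ((227, 181, 136), (107, 79, 56), (108, 76, 52))
426 ((227, 182, 138), (109, 82, 57), (112, 83, 56)) ((231, 187, 142), (108, 80, 56), (111, 77, 52))
428 ((231, 187, 141), (109, 83, 58), (112, 85, 61)) ((232, 187, 141), (111, 84, 60), (110, 73, 50))
430 ((232, 187, 140), (108, 81, 57), (113, 84, 60)) ((227, 180, 137), (115, 87, 61), (109, 73, 50))
432 ((226, 177, 135), (106, 80, 54), (109, 80, 56)) ((196, 152, 115), (114, 85, 59), (109, 74, 49))
434 ((194, 150, 114), (124, 94, 67), (123, 92, 65)) ((192, 150, 115), (113, 85, 58), (113, 76, 50))
436 ((190, 148, 111), (173, 133, 98), (176, 136, 101)) ((138, 102, 73), (108, 81, 55), (132, 94, 64))
438 ((212, 165, 125), (223, 174, 133), (226, 177, 134)) ((110, 73, 48), (108, 80, 54), (112, 86, 61))
440 ((214, 165, 124), (217, 170, 128), (224, 173, 130)) ((112, 76, 50), (106, 78, 56), (107, 77, 54))
442 ((144, 108, 81), (150, 116, 86), (155, 118, 89)) ((109, 73, 50), (99, 62, 45), (102, 64, 47))
444 ((103, 69, 48), (100, 64, 47), (101, 62, 44)) ((107, 72, 50), (93, 59, 43), (94, 59, 41))
44
[... 1861 characters left out ...]
7, 53), (104, 67, 47))
410 ((118, 82, 57), (101, 66, 49)) ((115, 77, 53), (84, 55, 39))
412 ((118, 81, 55), (77, 48, 36)) ((114, 77, 51), (77, 50, 36))
414 ((117, 77, 52), (74, 49, 33)) ((115, 79, 53), (73, 47, 36))
416 ((120, 83, 57), (72, 44, 32)) ((114, 78, 52), (110, 80, 58))
418 ((119, 79, 53), (147, 109, 83)) ((118, 83, 57), (207, 160, 119))
420 ((121, 82, 58), (187, 145, 108)) ((115, 78, 53), (216, 168, 127))
422 ((119, 81, 55), (166, 129, 97)) ((113, 78, 53), (217, 170, 129))
424 ((118, 80, 54), (159, 123, 93)) ((130, 92, 65), (214, 166, 124))
426 ((124, 88, 61), (153, 118, 88)) ((218, 169, 128), (219, 171, 128))
428 ((156, 122, 93), (158, 124, 94)) ((217, 168, 128), (214, 169, 125))
```

In both cups the shaded post colour (about 112,76,50) runs without a break across the wall and ends at (341,425) and (470,462). The predicted post centres were (341.5,421) and (469.5,458), so the posts are in front of the cup walls and over the cup floors. I'll lower it slowly.

>>> apply_moves(
  rows=[
    [0,0,0.02,0,0,0],
    [0,0,0.04,0,0,0],
    [0,0,0.06,0,0,0],
    [0,0,0.08,0,0,0],
    [0,0,0.09,0,0,0],
  ],
)

```text
clock: 12.02
tcp_pos: [0.5102, 0.3012, 0.1281]
orientation: [-0.254, -3.131, 0.001]
contact_force: [0.4, -0.1, -4.7]
grip_width: 0.0132
gripper_force: 58.8
```

>>> apply_moves(
  rows=[
    [0,0,0.008,0,0,0],
    [0,0,0.015,0,0,0],
    [0,0,0.02,0,0,0],
    [0,0,0.025,0,0,0],
    [0,0,0.025,0,0,0],
  ],
)

```text
clock: 12.65
tcp_pos: [0.5102, 0.3014, 0.1223]
orientation: [-0.254, -3.131, 0.0]
contact_force: [0.2, -0.0, -5.8]
grip_width: 0.0133
gripper_force: 58.8
```

>>> apply_moves(
  rows=[
    [0,0,0.004,0,0,0],
    [0,0,0.006,0,0,0],
    [0,0,0.008,0,0,0],
    [0,0,0.008,0,0,0],
  ],
)

```text
clock: 13.15
tcp_pos: [0.5104, 0.3019, 0.1208]
orientation: [0.253, 3.131, 0.001]
contact_force: [-0.7, 0.7, -0.1]
grip_width: 0.0133
gripper_force: 59.4
```

The weight has gone off the wrist, so the tier is home. I'll release and lift away.

>>> apply_moves(
  rows=[
    [0,0,0,0,0,0],
    [0,0,0,0,0,0],
    [0,0,0,0,0,0],
    [0,0,0,0,0,0],
    [0,0,0,0,0,0],
  ],
  claw=1,
)

```text
clock: 13.78
tcp_pos: [0.5104, 0.3014, 0.1204]
orientation: [0.254, 3.131, 0.0]
contact_force: [-0.5, 0.2, -0.8]
grip_width: 0.0854
gripper_force: 0.0
```

>>> apply_moves(
  rows=[
    [0,0,-0.03,0,0,0],
    [0,0,-0.1,0,0,0],
    [0,0,-0.22,0,0,0],
    [0,0,-0.36,0,0,0],
    [0,0,-0.5,0,0,0],
  ],
)

```text
clock: 14.4
tcp_pos: [0.5105, 0.3014, 0.248]
orientation: [0.254, 3.13, 0.002]
contact_force: [-0.1, 0.0, -0.4]
grip_width: 0.0852
gripper_force: 0.0
```

>>> apply_moves(
  rows=[
    [0,0,0,0,0,0],
    [0,0,0,0,0,0],
    [0,0,0,0,0,0],
    [0,0,0,0,0,0],
  ],
)

```text
clock: 14.9
tcp_pos: [0.5099, 0.3011, 0.2445]
orientation: [-0.254, -3.13, 0.002]
contact_force: [-0.1, 0.5, -0.5]
grip_width: 0.0856
gripper_force: 0.0
```

```bash
python3 - <<'E'
from fit import *
o=r.get_obs();print(o["clock"],o["tcp_pos"],o["contact_force"])
p=r.grab_frame("scene")
for d in r.landmark_of(p,"tier"): print(d["conf"],atz(p,d["point"],.03).round(3))
for d in r.landmark_of(p,"bowl_mid"): print(d["conf"],atz(p,d["point"],.05).round(3))
d=max(r.outline_of(p,"tier"),key=lambda d:d["rect"][1])
for f in fit(p,d["pixels"].astype(np.float32),[.508,.299,-.16],[.02,.03,.04,.05]): print(f)
E
```

```text
14.9 [0.5098754  0.30109334 0.24449382] [-0.05843921  0.47011031 -0.45427753]
0.89 [0.51  0.303 0.03 ]
0.59 [ 0.349 -0.398  0.03 ]
0.71 [0.505 0.308 0.05 ]
(0.02, array([ 0.5053,  0.2974, -0.1652]), np.float64(1728.6))
(0.03, array([ 0.5096,  0.3015, -0.1672]), np.float64(1739.1))
(0.04, array([ 0.5134,  0.3053, -0.1574]), np.float64(2061.8))
(0.05, array([ 0.5187,  0.3088, -0.1497]), np.float64(2421.0))
```

Everything agrees: the tier is at (0.510, 0.302), at the right height and parallel to the frame. The bowl hasn't moved and the gripper is clear.

```bash
python3 -c "
from bench import r
print(r.hand_in())"
```

```text
the job is handed in; nothing more can be done
None
```

The tier is stacked on the larger frame over the bowl and the job is handed in at about 15 s (no verdict came back): the last look put it within about 5 mm of the frame's middle at cup-floor height, with the bowl unmoved and the gripper clear.

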